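Seal the dry box in a birdcage workshop

TASK

Two grey steel dry boxes for bamboo stock stand on the bench; one of them is not sealed, its lid stands a little proud of the gasket and its T-handle points along the box. Turn that T-handle clockwise, as seen from above, as far as it goes so that the lid is drawn down tight, then let go. Leave the latch of the other, sealed box as it is.

Things in the scene. Friction and masses are not known exactly. Their poses are not given: they have to be found in the camera images.
- open_box_grip (a point): Middle of the unsealed box's black T-handle bar (84 mm long, 14 wide, 20 high, on a 16 mm stem), on the turning axis, 45 mm above the lid top, which is about 120 mm above the bench when tight. Site x along the bar, y across, z up; turns with the handle. Free space below the bar 35 mm (28 mm over a 42 mm round foot plate); nothing but the lid within 100 mm around. Grip across the bar from above.
- open_box_handle (a joint): Turn of that handle, rad, growing clockwise from above. 0: bar along the fixed box's 260 mm side (box 260 x 200 mm, lid 270 x 210; hinge at the robot's side, handle near the far edge). Starts at 0.05 to 0.4; the stop at 1.5 is fully tight, bar across the box. Takes up to 0.3 N m, stays where left.
- open_box_lid (a joint): Opening of that box's hinged lid, rad: 0.031 to 0.041 at the start (far edge 8 to 11 mm proud, black gasket showing), 0 when tight. The handle draws it down as it turns and sinks with it: handle height above its tight height = 0.212 m x this angle (9 mm in all, evenly over the turn). Pressing on the lid does not shut it.
- shut_box_handle (a joint): Turn of the T-handle of the other box, same sense; about 1.5 (latched), to be left so. That box looks the same, but its lid is down flat and its bar lies across the box. The two boxes stand side by side, 340 to 500 mm apart, either one on the left.

How it is judged:
By the outcome, as a careful person would: the job done as asked, in the order asked, and still so for the second after the job is handed in, with the robot touching nothing.
It also fails if it takes over 35 s, if anything falls off the work surface, if the arm or the gripper's body presses on something with over 40 N, if the wrist force passes 120 N, or if a joint passes its speed limit or range.

ROBOT

A 6-joint arm with a two-finger parallel gripper is mounted at the origin on the work surface. World frame = base frame: x ahead of the robot, y to its left, z up, the work surface at z = 0. Lengths are in mm, angles in rad, forces in N, time in s.
With the tool pointing down it reaches from about 275 to 750 mm from the base axis. Payload 10.2 kg.
Tool frame: the origin (TCP) lies midway between the tips of the shut fingers; the grasp point (between the pads) lies 19 mm behind it (ctrl.tcp_to_grasp is the z of the grasp point in the tool frame, in mm); z points along the fingers, y is the direction in which the jaws open and shut (so a half turn about z gives the same grasp; the last joint's range is limited). The gripper opens to 85 mm and grips with 20 to 120 N. Pads are 22 mm wide; open, the fingers measure 114 mm over their backs; the gripper's body (76 mm by 85 mm) begins 54 mm behind the grasp point. The pads swing forward as they close: fully open they stand 13 mm farther back than shut.
Start: joints at [-0.223, 0.313, 1.498, -0, 1.331, -0.223], TCP at [525.006, -0.013, 201.894] pointing down, gripper open.
Joint ranges: [-2.94, 2.94], [-0.97, 2.17], [0.19, 2.56], [-1.23, 4.37], [0.02, 3.11], [-2.88, 2.88]. Speed limits (rad/s): [2.39, 2.39, 3.01, 3.14, 3.14, 3.14].

INTERFACE

Orientations are given as a unit quaternion [w, x, y, z].
In Python, from rig import sensors, capture, order, ctrl gives the robot as it stands. The module is installed in compiled form; this text tells all that it offers.
- The arm moves only by the tool play_rows, never from a script. Its argument "deltas" is a list of rows, each a list of 7 numbers: the shift along the world's x, y, z in units of 40 mm (1.0 is 40 mm), then the turn, a rotation vector about the world's x, y, z in units of 6 degrees (1.0 is 6 degrees), then the opening, from -1 (shut) to 1 (fully open). A call has 1 to 8 rows; each row shifts and turns the commanded pose from where the row before left it; what a row does not reach is not made up. A row lasts 1/12 s, in which the tool goes at most 41.7 mm and 7.16 degrees, less where a joint would pass 70% of its speed; a pose out of reach is approached as far as the arm can. A call is refused whole if a number of a shift passes 1 or a number of a turn 1, either way. A call with a gripper value outside its range is refused whole. The fingers move at their own pace and stop on an object; "squeeze" is the grip in N (left out, the last holds). Time passes only in rows, so rows that do not move let the fingers close. It gives the time, the measured TCP pose, the force and the opening at its end, in the units of the state.
- sensors.sense(): the state, without advancing time (a new reading comes with each control period).
- capture(name): name is "scene" or "side" or "wrist"; returns a dict with "pixels" (384x512x3 uint8, red, green, blue), "z_map" (384x512 float32, mm along the optical axis (not along the pixel's ray), 0 where there is no reading), "fx", "fy", "cx", "cy" (pixels), "eye" and "rotation" of the camera in the world; the wrist camera has in their place "tool_from_camera" (4x4, takes a point from camera to tool coordinates, whose origin is the TCP and whose axes are the flange's). Camera axes: x right, y down, z forward; pixel columns grow to the right and rows downward; lengths in mm; the calibration is good to about 2 mm. A picture is of the moment at which its call begins: read the wrist's pose just before it.
- order.finish_job(): hands the job in, once; it reports no verdict.
The state is a dict: "time_s": time; "joints": joint angles; "dq": joint speeds; "tau": joint torques, N m; "eef_pos": TCP position; "ee_rot": TCP orientation; "force": force on the tool from outside, world axes, zero at the start; "wrist_torque": the same for the moment, N m; "grip_width": opening from 0.0 (shut) to 1.0 (fully open).
Only numpy, scipy, OpenCV 4.12 (cv2) and the standard library are available. Lean on these libraries where they do the work, as an engineer would, in place of code of your own. Each camera call takes 0.05 s, during which the arm holds its last target. There are 200 camera calls.

## Working session

There is one attempt and no reset: what is moved stays moved. The work goes in short steps, Python scripts to look and compute and a tool call to move; the robot and the scene stay as the last step left them, time stands still between calls to the robot, and variables do not carry over. Pictures are saved under pics/ and viewed, about 8 in all and at most 12, crops included, and the job is handed in when it is done.

Besides the shell and the picture viewer there is one more tool, called after "Emit:" as a command line: name --pt "numbers of a row" for each row, then --argument value for the rest. play_rows: Moves the arm, as the interface text tells. Its arguments: {"type":"object","properties":{"deltas":{"type":"array","items":{"type":"array","items":{"type":"number"}}},"squeeze":{"type":"number"}},"required":["deltas"]}

```bash
mkdir -p pics
python3 - <<'E'
from rig import sensors, capture, ctrl
import cv2, numpy as np, pickle
s=sensors.sense(); print(s, ctrl.tcp_to_grasp)
ims=[]
for n in("scene","side"):
    c=capture(n); pickle.dump(c,open(n+'.pkl','wb')); ims.append(c["pixels"]); print(n,c["eye"],c["fx"])
cv2.imwrite("pics/a.png",ims[0][:,:,::-1]); cv2.imwrite("pics/b.png",ims[1][:,:,::-1])
E
```

```text
{'time_s': 0.0, 'joints': array([-2.23405889e-01,  3.13451340e-01,  1.49842556e+00, -2.75773464e-05,
        1.33097808e+00, -2.23374133e-01]), 'dq': array([ 1.32210603e-03, -4.18363087e-04, -3.22705475e-04, -1.50277561e-04,
       -1.05248939e-04, -6.17498493e-05]), 'tau': array([-5.78409599e-04, -4.12261176e+01, -2.59742296e+01, -3.58453699e-04,
        4.11797926e-03, -1.23038126e-05]), 'eef_pos': array([5.24715003e+02, 4.16724814e-02, 2.01338746e+02]), 'ee_rot': array([-5.26944942e-04,  7.07115546e-01,  7.07097735e-01, -3.47670149e-04]), 'force': array([-0.378919  , -0.28480476,  0.28778123]), 'wrist_torque': array([-0.04878041,  0.03044151,  0.02251576]), 'grip_width': 0.997068841706352} -18.700000000000003
scene [1140.06399479  -31.34494242  852.12034964] 412.37267309389625
side [ 154.99027899 -779.1030011   759.93373616] 422.63192759571547
```

View pics/a.png

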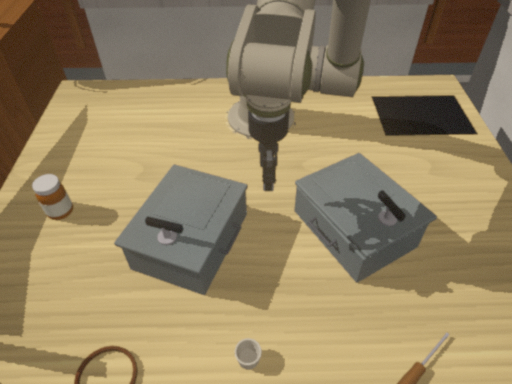

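View pics/b.png

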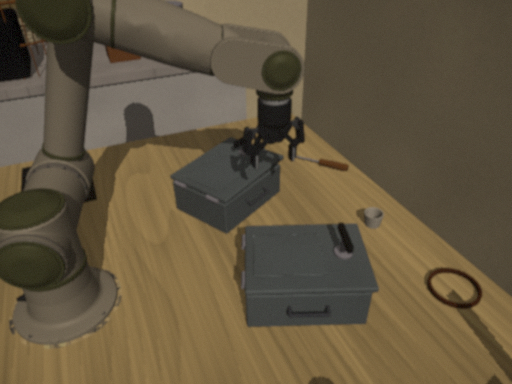

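The scene picture shows two boxes, with bars at about (164,224) on the left (y<0) and (391,206) on the right (y>0). The side picture shows the y<0 box's bar at (344,238). Next I'll measure the lids and bars from depth.

```bash
cat > h.py <<'E'
import numpy as np, cv2
def cloud(c):
    z=c["z_map"]; v,u=np.indices(z.shape)
    p=np.stack([(u-c["cx"])/c["fx"]*z,(v-c["cy"])/c["fy"]*z,z],-1)
    P=p@np.array(c["rotation"]).T+np.array(c["eye"]); P[z<=0]=np.nan; return P
def rect(q):
    r=cv2.minAreaRect(q[:,:2].astype(np.float32)); return np.round(r[0],1),np.round(r[1],1),round(r[2],1),np.round(cv2.boxPoints(r)).tolist()
E
python3 - <<'E'
import pickle,numpy as np
from h import *
for n in("scene","side"):
    c=pickle.load(open(n+'.pkl','rb')); P=cloud(c); X=P.reshape(-1,3)
    m=np.isfinite(X[:,2]); X=X[m]; col=c["pixels"].reshape(-1,3)[m].max(1)
    for s in(-1,1):
        Y=(X[:,1]*s>80)&(X[:,1]*s<420)&(X[:,0]>250)&(X[:,0]<800)
        L=X[Y&(X[:,2]>112)&(X[:,2]<136)]
        print(n,s,"lid",len(L),rect(L))
        A=np.c_[L[:,:2],np.ones(len(L))]
        k=np.ones(len(L),bool)
        for _ in range(4):
            w=np.linalg.lstsq(A[k],L[k,2],rcond=None)[0]; k=abs(A@w-L[:,2])<3
        print("  plane",w, "tilt",np.hypot(w[0],w[1]))
        B=X[Y&(X[:,2]>155)&(X[:,2]<190)&(col<80)]
        if len(B)>10:
            T=B[B[:,2]>np.percentile(B[:,2],90)-6]
            d=np.linalg.svd(T[:,:2]-T[:,:2].mean(0),full_matrices=False)[2][0]
            print("  bar",len(B),rect(B),"top",np.percentile(B[:,2],[5,50,90,99]),len(T),T.mean(0),rect(T),np.degrees(np.arctan2(d[1],d[0])))
E
```

```text
Traceback (most recent call last):
  File "h.py", line 5, in cloud
    P=p@np.array(c["rotation"]).T+np.array(c["eye"]); P[z<=0]=np.nan; return P
      ~^~~~~~~~~~~~~~~~~~~~~~~~~~
ValueError: matmul: Input operand 1 has a mismatch in its core dimension 0, with gufunc signature (n?,k),(k,m?)->(n?,m?) (size 4 is different from 3)
```

```bash
sed -i 's/^    P=p@np.array(c\["rotation"\]).T/    P=p@R.from_quat(c["rotation"],scalar_first=True).as_matrix().T/; 1a from scipy.spatial.transform import Rotation as R' h.py
cat > m.py <<'E'
import pickle,numpy as np
from h import *
for n in("scene","side"):
    c=pickle.load(open(n+'.pkl','rb')); P=cloud(c); X=P.reshape(-1,3)
    m=np.isfinite(X[:,2]); X=X[m]; col=c["pixels"].reshape(-1,3)[m].max(1)
    for s in(-1,1):
        Y=(X[:,1]*s>80)&(X[:,1]*s<420)&(X[:,0]>250)&(X[:,0]<800)
        L=X[Y&(X[:,2]>112)&(X[:,2]<136)]
        print(n,s,"lid",len(L),rect(L))
        A=np.c_[L[:,:2],np.ones(len(L))]
        k=np.ones(len(L),bool)
        for _ in range(4):
            w=np.linalg.lstsq(A[k],L[k,2],rcond=None)[0]; k=abs(A@w-L[:,2])<3
        print("  plane",w, "tilt",np.hypot(w[0],w[1]))
        B=X[Y&(X[:,2]>155)&(X[:,2]<190)&(col<80)]
        if len(B)>10:
            T=B[B[:,2]>np.percentile(B[:,2],90)-6]
            d=np.linalg.svd(T[:,:2]-T[:,:2].mean(0),full_matrices=False)[2][0]
            print("  bar",len(B),rect(B),"top",np.percentile(B[:,2],[5,50,90,99]),len(T),T.mean(0),rect(T),np.degrees(np.arctan2(d[1],d[0])))
E
python3 m.py
```

```text
scene -1 lid 7674 (array([ 517.1, -191.4]), array([211.1, 273.3]), 68.0, [[351.0, -238.0], [604.0, -341.0], [683.0, -145.0], [430.0, -42.0]])
  plane [-6.88054363e-03  1.80325748e-03  1.25408162e+02] tilt 0.00711291910781906
  bar 310 (array([ 594.3, -221. ]), array([81.1, 12.6]), 72.1, [[576.0, -258.0], [588.0, -262.0], [613.0, -184.0], [601.0, -180.0]]) top [161.36959676 173.54895601 176.31225223 177.6871455 ] 201 [ 594.77510986 -220.42948648  174.66869171] (array([ 594.2, -221. ]), array([81.1, 12.5]), 71.8, [[576.0, -258.0], [587.0, -261.0], [613.0, -184.0], [601.0, -181.0]]) -107.22561799670811
scene 1 lid 7198 (array([487.7, 228.1]), array([271.2, 211.6]), 29.6, [[318.0, 253.0], [422.0, 69.0], [658.0, 203.0], [553.0, 387.0]])
  plane [2.68928648e-02 1.56632978e-02 1.09354369e+02] tilt 0.031121778109230818
  bar 319 (array([557.9, 266.6]), array([81.6, 14.7]), 23.3, [[517.0, 257.0], [523.0, 244.0], [598.0, 276.0], [592.0, 289.0]]) top [167.68515555 180.74818197 184.35427336 186.28721401] 193 [561.27111764 267.25376121 182.50177157] (array([558.1, 266.7]), array([79.9, 14.1]), 22
[... 573 characters left out ...]
. ]), array([79.8, 13.6]), 72.3, [[571.0, -259.0], [584.0, -263.0], [609.0, -187.0], [596.0, -183.0]]) -107.06300045227502
side 1 lid 3537 (array([483.8, 226.9]), array([276.4, 213.2]), 30.1, [[311.0, 250.0], [418.0, 65.0], [657.0, 204.0], [550.0, 388.0]])
  plane [3.04063411e-02 1.97116562e-02 1.07640371e+02] tilt 0.0362366522907531
  bar 82 (array([557.5, 268.3]), array([85.4, 15.5]), 21.6, [[515.0, 260.0], [521.0, 245.0], [600.0, 277.0], [594.0, 291.0]]) top [166.1642923  177.23360361 183.72518675 184.95044629] 39 [534.48315606 259.30881687 181.98910532] (array([556.4, 268.4]), array([82.8, 12.8]), 19.9, [[515.0, 260.0], [520.0, 248.0], [597.0, 277.0], [593.0, 289.0]]) -158.53823122743816
```

The unsealed box is the one at y>0. Its lid is tilted about 0.034 and its bar lies 7° off the box axis. The bar centre is at about (557.5, 267.3, 174), heading 22.3°. I'll rotate +112.3° so the later clockwise turn stays within joint 6's range.

Emit:
play_rows --pt "0.034 0.278 0.06 0 0 0.78 1" --pt "0.034 0.278 0.06 0 0 0.78 1" --pt "0.034 0.278 0.06 0 0 0.78 1" --pt "0.034 0.278 0.06 0 0 0.78 1" --pt "0.034 0.278 0.06 0 0 0.78 1" --pt "0.034 0.278 0.06 0 0 0.78 1" --pt "0.034 0.278 0.06 0 0 0.78 1" --pt "0.034 0.278 0.06 0 0 0.78 1"

```text
time_s: 0.77
eef_pos: [535.7, 89.5, 220.8]
ee_rot: [-0.0, 0.441, 0.898, -0.0]
force: [-0.1, 1.3, -0.1]
grip_width: 1.005
```

Emit:
play_rows --pt "0.034 0.278 0 0 0 0.78 1" --pt "0.034 0.278 0 0 0 0.78 1" --pt "0.034 0.278 0 0 0 0.78 1" --pt "0.034 0.278 0 0 0 0.78 1" --pt "0.034 0.278 0 0 0 0.78 1" --pt "0.034 0.278 0 0 0 0.78 1" --pt "0.034 0.278 0 0 0 0.78 1" --pt "0.034 0.278 0 0 0 0.78 1"

```text
time_s: 1.43
eef_pos: [546.6, 178.4, 220.7]
ee_rot: [-0.0, 0.13, 0.992, -0.0]
force: [0.0, 1.1, -0.4]
grip_width: 1.003
```

Emit:
play_rows --pt "0.034 0.278 0 0 0 0.78 1" --pt "0.034 0.278 0 0 0 0.78 1" --pt "0.034 0.278 0 0 0 0.78 1" --pt "0.034 0.278 0 0 0 0.78 1" --pt "0.034 0.278 0 0 0 0.78 1" --pt "0.034 0.278 0 0 0 0.78 1" --pt "0.034 0.278 0 0 0 0.78 1" --pt "0.034 0.278 0 0 0 0.78 1"

```text
time_s: 2.1
eef_pos: [557.5, 267.4, 220.6]
ee_rot: [-0.001, -0.196, 0.981, -0.0]
force: [0.7, 0.1, -0.8]
grip_width: 1.001
```

```bash
cat > w.py <<'E'
import sys,cv2,numpy as np
from rig import sensors,capture
from scipy.spatial.transform import Rotation as R
from h import rect
s=sensors.sense(); c=capture("wrist"); cv2.imwrite("pics/%s.png"%sys.argv[1],c["pixels"][:,:,::-1])
Rt=R.from_quat(s["ee_rot"],scalar_first=True).as_matrix(); x,y=Rt[:,0],Rt[:,1]
print(s["time_s"],s["eef_pos"],s["joints"],s["force"],s["grip_width"],"jaw yaw",np.degrees(np.arctan2(y[1],y[0])),"z",Rt[:,2])
z=c["z_map"];v,u=np.indices(z.shape);k=(z>0)
p=np.stack([(u-c["cx"])/c["fx"]*z,(v-c["cy"])/c["fy"]*z,z,np.ones_like(z)],-1)[k]
P=(p@np.array(c["tool_from_camera"]).T)[:,:3]@Rt.T+s["eef_pos"]
b=P[(P[:,2]>165)&(P[:,2]<192)&(np.hypot(P[:,0]-557.5,P[:,1]-267.3)<60)]
if len(b): print(len(b),rect(b),np.percentile(b[:,2],[5,50,95]))
E
python3 w.py c
```

```text
2.1 [557.4984316  267.36100595 220.58473444] [ 2.57953396e-01  5.14208486e-01  1.15574255e+00 -1.39402647e-05
  1.47269721e+00 -1.70639988e+00] [ 0.6782094   0.07416376 -0.76048086] 1.0007930587165095 jaw yaw 112.54922674347286 z [-1.01713191e-03 -2.82699184e-04 -9.99999443e-01]
1900 (array([555.2, 269. ]), array([82.8, 15.4]), 22.6, [[514.0, 260.0], [520.0, 246.0], [596.0, 278.0], [591.0, 292.0]]) [177.91631135 181.3238765  183.3961044 ]
```

View pics/c.png

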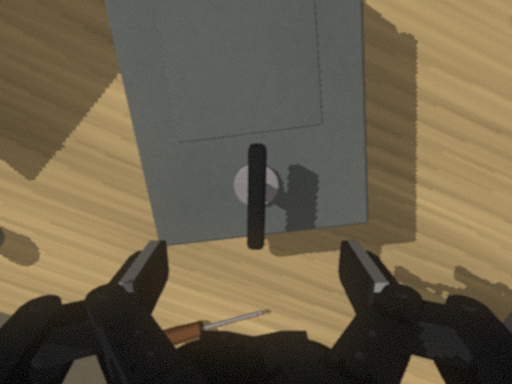

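The wrist picture shows the bar running vertically at u≈257 (v 145–248), centred between the finger tips at 165 and 342 and aligned with them. Next I'll descend and close.

Emit:
play_rows --pt "-0.025 0.02 -0.275 0 0 0 1" --pt "0 0 -0.275 0 0 0 1" --pt "0 0 -0.275 0 0 0 1" --pt "0 0 -0.275 0 0 0 1" --pt "0 0 -0.275 0 0 0 1" --pt "0 0 -0.275 0 0 0 1" --pt "0 0 0 0 0 0 1"

```text
time_s: 2.73
eef_pos: [555.7, 267.2, 152.2]
ee_rot: [-0.002, -0.193, 0.981, -0.0]
force: [-0.5, 0.6, 0.2]
grip_width: 0.997
```

Emit:
play_rows --pt "0 0 0 0 0 0 -1" --pt "0 0 0 0 0 0 -1" --pt "0 0 0 0 0 0 -1" --pt "0 0 0 0 0 0 -1" --pt "0 0 0 0 0 0 -1" --pt "0 0 0 0 0 0 -1" --pt "0 0 0 0 0 0 -1" --pt "0 0 0 0 0 0 -1" --squeeze 45

```text
time_s: 3.4
eef_pos: [556.7, 267.7, 155.2]
ee_rot: [0.0, -0.194, 0.981, -0.0]
force: [0.0, -0.6, 0.7]
grip_width: -0.0
```

A grip width of 0 means the fingers missed the bar, so I'll look.

```bash
python3 w.py d
python3 - <<'E'
from rig import capture
import cv2,pickle
for n in("scene","side"):
    c=capture(n); pickle.dump(c,open(n+'.pkl','wb')); im=c["pixels"][:,:,::-1]
    im=im[130:290,290:470] if n=="scene" else im[60:260,150:350]
    cv2.imwrite(f"pics/{n}2.png",cv2.resize(im,None,fx=3,fy=3))
E
```

```text
3.4 [556.66315882 267.66548424 155.16671638] [ 2.58787700e-01  5.53301197e-01  1.26407850e+00 -9.17891612e-06
  1.32411986e+00 -1.70161372e+00] [ 0.00213038 -0.59430141  0.66296305] -0.00026030694000948504 jaw yaw 112.32285604245868 z [ 9.22788035e-05  1.52207308e-05 -9.99999996e-01]
1818 (array([534.5, 262.1]), array([39.1, 22.5]), 10.0, [[513.0, 270.0], [517.0, 248.0], [556.0, 254.0], [552.0, 277.0]]) [176.58814998 180.70235968 188.91541642]
```

View pics/d.png

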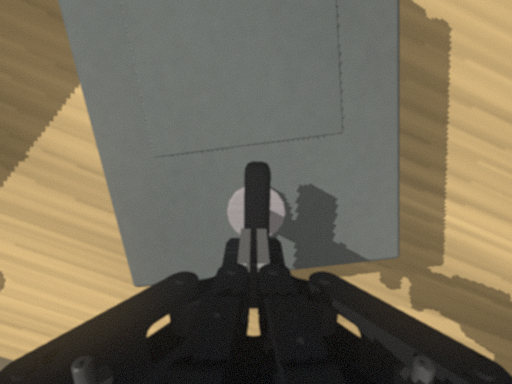

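View pics/scene2.png

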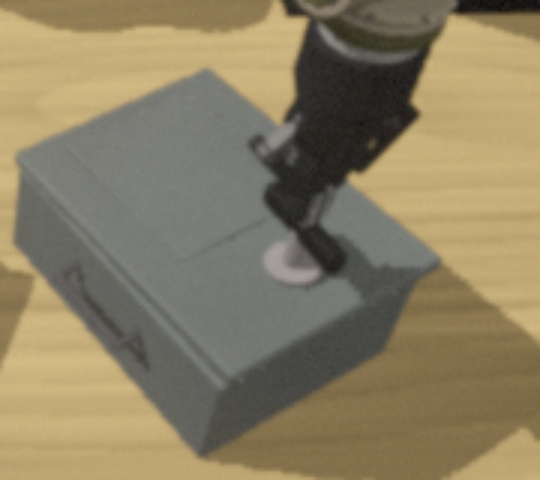

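The pads appear in line with the bar at (240–270, 228+), as if over it. I'll check their depths.

Run:
```python
import numpy as np,cv2
from rig import sensors,capture
from scipy.spatial.transform import Rotation as R
s=sensors.sense(); c=capture("wrist")
Rt=R.from_quat(s["ee_rot"],scalar_first=True).as_matrix()
z=c["z_map"];v,u=np.indices(z.shape)
p=np.stack([(u-c["cx"])/c["fx"]*z,(v-c["cy"])/c["fy"]*z,z,np.ones_like(z)],-1)
T=(p@np.array(c["tool_from_camera"]).T)[...,:3]; W=T@Rt.T+s["eef_pos"]
print(np.round(c["tool_from_camera"],2))
for vv in (170,200,220,232,240,250,260):
  print(vv,[(uu,*np.round(T[vv,uu]).astype(int),'z',int(W[vv,uu,2])) for uu in(232,243,248,254,260,266,275)])
cv2.imwrite("pics/e.png",cv2.resize(c["pixels"][150:300,180:330,::-1],None,fx=4,fy=4,interpolation=cv2.INTER_NEAREST))
```

```text
[[ 0.0000e+00 -9.6000e-01 -2.9000e-01  7.5210e+01]
 [ 1.0000e+00  0.0000e+00 -0.0000e+00 -1.7000e-01]
 [ 0.0000e+00 -2.9000e-01  9.6000e-01 -1.7113e+02]
 [ 0.0000e+00  0.0000e+00  0.0000e+00  1.0000e+00]]
170 [(232, np.int64(27), np.int64(-15), np.int64(29), 'z', 125), (243, np.int64(28), np.int64(-7), np.int64(28), 'z', 127), (248, np.int64(40), np.int64(-3), np.int64(-24), 'z', 179), (254, np.int64(40), np.int64(0), np.int64(-25), 'z', 179), (260, np.int64(40), np.int64(3), np.int64(-24), 'z', 179), (266, np.int64(40), np.int64(6), np.int64(-24), 'z', 179), (275, np.int64(27), np.int64(15), np.int64(29), 'z', 126)]
200 [(232, np.int64(7), np.int64(-15), np.int64(22), 'z', 133), (243, np.int64(8), np.int64(-7), np.int64(19), 'z', 135), (248, np.int64(24), np.int64(-3), np.int64(-26), 'z', 181), (254, np.int64(24), np.int64(0), np.int64(-26), 'z', 181), (260, np.int64(24), np.int64(3), np.int64(-26), 'z', 180), (266, np.int64(24), np.int64(7), np.int64(-24), 'z', 179), (275, np.int64(8), np.int64(15), np.int64(21), 'z', 134)]
220 [(232, np.int64(-7), np.int64(-15), np.int64(21), 'z',
[... 1346 characters left out ...]
11), np.int64(-3), np.int64(-56), 'z', 210), (254, np.int64(11), np.int64(0), np.int64(-55), 'z', 210), (260, np.int64(11), np.int64(3), np.int64(-55), 'z', 209), (266, np.int64(11), np.int64(5), np.int64(-56), 'z', 210), (275, np.int64(7), np.int64(10), np.int64(-49), 'z', 203)]
260 [(232, np.int64(7), np.int64(-10), np.int64(-56), 'z', 211), (243, np.int64(11), np.int64(-4), np.int64(-63), 'z', 218), (248, np.int64(11), np.int64(-2), np.int64(-63), 'z', 218), (254, np.int64(12), np.int64(0), np.int64(-64), 'z', 219), (260, np.int64(11), np.int64(3), np.int64(-64), 'z', 218), (266, np.int64(12), np.int64(5), np.int64(-64), 'z', 219), (275, np.int64(7), np.int64(9), np.int64(-57), 'z', 212)]
```

View pics/e.png

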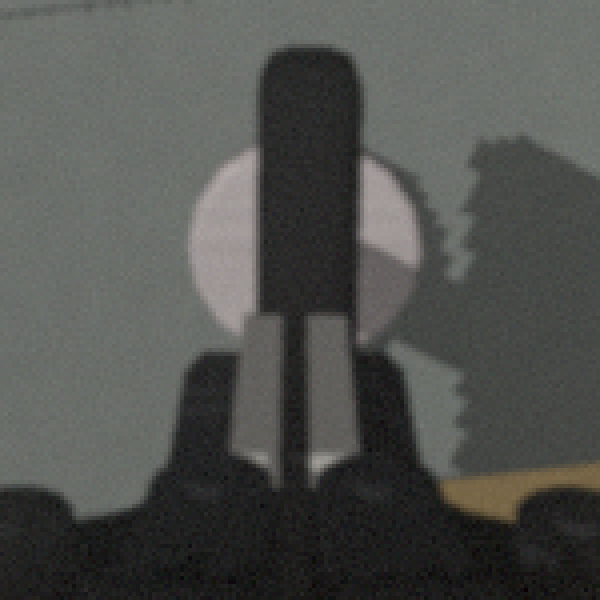

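View pics/side2.png

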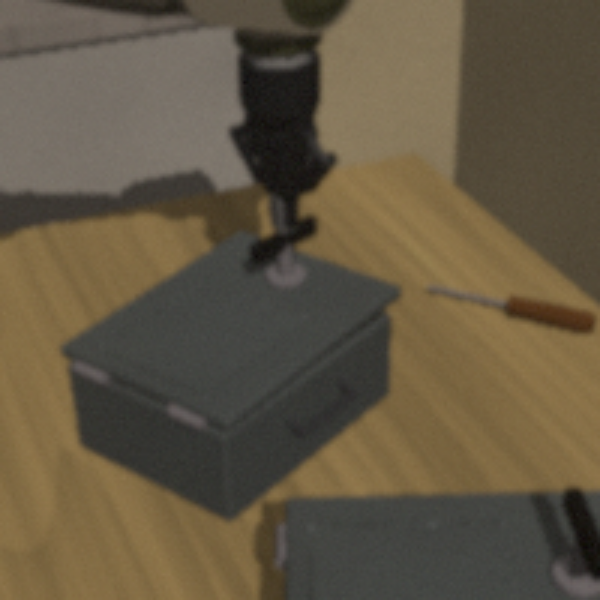

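The pads look shut with the bar in the same place, yet no force is reported. I'll open, rise and measure where the shut tips really are in free air.

Emit:
play_rows --pt "0 0 0 0 0 0 1" --pt "0 0 0 0 0 0 1" --pt "0 0 0 0 0 0 1" --pt "0 0 0 0 0 0 1" --pt "0 0 0 0 0 0 1" --pt "0 0 0 0 0 0 1" --pt "0 0 0 0 0 0 1"

```text
time_s: 4.18
eef_pos: [556.7, 267.7, 155.1]
ee_rot: [0.0, -0.194, 0.981, -0.0]
force: [-0.6, 0.3, 0.4]
grip_width: 0.976
```

```bash
cat > t.py <<'E'
import numpy as np,cv2,sys
from rig import sensors,capture
from scipy.spatial.transform import Rotation as R
s=sensors.sense(); c=capture("wrist")
z=c["z_map"];v,u=np.indices(z.shape)
p=np.stack([(u-c["cx"])/c["fx"]*z,(v-c["cy"])/c["fy"]*z,z,np.ones_like(z)],-1)
T=(p@np.array(c["tool_from_camera"]).T)[...,:3]
q=T[(z>0)&(abs(T[...,0])<13)&(abs(T[...,1])<65)&(T[...,2]<14)&(T[...,2]>-70)]
h,e=np.histogram(q[:,1],np.arange(-64,65,4))
for i in range(len(h)):
    k=(q[:,1]>=e[i])&(q[:,1]<e[i+1])
    if k.sum()>5: print(e[i],k.sum(),np.round(np.percentile(q[k,2],[0,50,98,100])),np.round(q[k,0].min()),np.round(q[k,0].max()))
print(s["eef_pos"],s["grip_width"],s["force"])
cv2.imwrite(f"pics/{sys.argv[1]}.png",c["pixels"][:,:,::-1])
E
python3 t.py f
```

```text
-56 202 [-70. -61. -49. -47.] 6.0 8.0
-52 70 [-70. -60. -46. -45.] 7.0 11.0
-48 265 [-70. -59. -45. -43.] 10.0 12.0
-44 1139 [-70. -58. -42. -40.] -11.0 12.0
-8 126 [-27. -25.  -9.   0.] -13.0 13.0
-4 303 [-28. -27. -25. -24.] -13.0 13.0
0 327 [-29. -27. -26. -25.] -13.0 13.0
4 309 [-29. -26. -24. -24.] -13.0 13.0
8 36 [-25. -24. -23. -23.] -13.0 13.0
40 1158 [-70. -58. -42. -40.] -12.0 12.0
44 274 [-70. -60. -45. -43.] 10.0 12.0
48 70 [-70. -61. -47. -45.] 6.0 11.0
52 191 [-70. -60. -48. -48.] 6.0 8.0
[556.65257029 267.6592667  155.11203706] 0.9759632497816148 [-0.56939374  0.31561924  0.41750495]
```

Emit:
play_rows --pt "0 0 0.3 0 0 0 1" --pt "0 0 0.3 0 0 0 1" --pt "0 0 0.3 0 0 0 1" --pt "0 0 0.3 0 0 0 1" --pt "0 0 0.3 0 0 0 -1" --pt "0 0 0 0 0 0 -1" --pt "0 0 0 0 0 0 -1" --pt "0 0 0 0 0 0 -1"

```text
time_s: 4.9
eef_pos: [556.4, 267.6, 214.1]
ee_rot: [-0.001, -0.194, 0.981, -0.0]
force: [0.2, -0.9, 0.3]
grip_width: 0.456
```

Emit:
play_rows --pt "0 0 0 0 0 0 -1" --pt "0 0 0 0 0 0 -1" --pt "0 0 0 0 0 0 -1" --pt "0 0 0 0 0 0 -1"

```text
time_s: 5.23
eef_pos: [556.6, 267.6, 214.8]
ee_rot: [-0.0, -0.194, 0.981, -0.0]
force: [-0.2, 0.3, -0.2]
grip_width: -0.004
```

```bash
python3 t.py g
```

```text
-16 93 [-70. -51. -39. -37.] 6.0 12.0
-12 233 [-70. -49. -36. -35.] 6.0 13.0
-8 272 [-70. -53. -34. -33.] 7.0 13.0
-4 509 [-69. -63. -34. -32.] -12.0 12.0
0 526 [-70. -62. -35. -33.] -11.0 13.0
4 273 [-70. -52. -34. -33.] 6.0 13.0
8 239 [-70. -50. -36. -35.] 6.0 13.0
12 80 [-70. -52. -39. -38.] 6.0 12.0
[556.5635924  267.64076696 214.8064087 ] -0.00379439242234127 [-0.15945832  0.28470774 -0.21549376]
```

View pics/g.png

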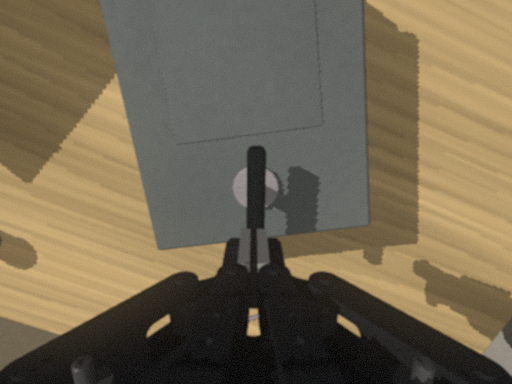

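In free air the shut tips sit at tool z ≈ -32, not 0, so the real tips are about 30 mm short of the reported TCP. That explains why the fingers closed just above the bar. I'll cross-check with the fixed cameras before going lower.

Run:
```python
import numpy as np
from rig import capture
from h import *
for n in("scene","side"):
    P=cloud(capture(n)).reshape(-1,3); d=np.hypot(P[:,0]-556.6,P[:,1]-267.6)
    q=P[(d<22)&(P[:,2]>192)&(P[:,2]<300)]; 
    print(n,len(q),np.sort(q[:,2])[:12].round(),q[q[:,2]<265].mean(0))
```

```text
scene 259 [245. 245. 246. 248. 248. 249. 249. 250. 250. 250. 251. 251.] [563.74992097 263.28302937 256.79776555]
side 163 [246. 247. 247. 248. 248. 248. 248. 250. 250. 251. 251. 252.] [554.46620796 261.41268012 256.43452051]
```

Both fixed cameras agree: the tips are at z≈245 with the TCP reported at 214.8, an offset of 30 mm. The TCP target for gripping is therefore z≈124.5. I'll open, then descend 90 mm.

Emit:
play_rows --pt "0 0 0 0 0 0 1" --pt "0 0 0 0 0 0 1" --pt "0 0 0 0 0 0 1" --pt "0 0 0 0 0 0 1" --pt "0 0 0 0 0 0 1" --pt "0 0 0 0 0 0 1" --pt "0 0 -0.25 0 0 0 1" --pt "0 0 -0.25 0 0 0 1"

```text
time_s: 6.05
eef_pos: [556.8, 267.7, 194.5]
ee_rot: [0.0, -0.194, 0.981, 0.0]
force: [-0.6, 0.3, 0.3]
grip_width: 0.999
```

Emit:
play_rows --pt "0 0 -0.25 0 0 0 1" --pt "0 0 -0.25 0 0 0 1" --pt "0 0 -0.25 0 0 0 1" --pt "0 0 -0.25 0 0 0 1" --pt "0 0 -0.25 0 0 0 1" --pt "0 0 -0.25 0 0 0 1" --pt "0 0 -0.25 0 0 0 1" --pt "0 0 0 0 0 0 1"

```text
time_s: 6.72
eef_pos: [555.7, 267.4, 122.6]
ee_rot: [-0.002, -0.194, 0.981, -0.0]
force: [0.5, -0.1, -0.5]
grip_width: 1.001
```

Emit:
play_rows --pt "0 0 0 0 0 0 -1" --pt "0 0 0 0 0 0 -1" --pt "0 0 0 0 0 0 -1" --pt "0 0 0 0 0 0 -1" --pt "0 0 0 0 0 0 -1" --pt "0 0 0 0 0 0 -1" --pt "0 0 0 0 0 0 -1" --pt "0 0 0 0 0 0 -1" --squeeze 45

```text
time_s: 7.38
eef_pos: [556.2, 269.3, 125.7]
ee_rot: [0.0, -0.194, 0.981, 0.001]
force: [-2.9, 5.8, 3.8]
grip_width: 0.162
```

The fingers now hold the bar: width 0.162 is 13.8 mm. Next is the clockwise turn, following the sinking handle.

Emit:
play_rows --pt "-0.015 0.035 0 0 0 0 -1" --pt "0 0 -0.009 0 0 -0.6 -1" --pt "0 0 -0.009 0 0 -0.6 -1" --pt "0 0 -0.009 0 0 -0.6 -1" --pt "0 0 -0.009 0 0 -0.6 -1" --pt "0 0 -0.009 0 0 -0.6 -1" --pt "0 0 -0.009 0 0 -0.6 -1" --pt "0 0 -0.009 0 0 -0.6 -1"

```text
time_s: 8.05
eef_pos: [556.7, 269.8, 123.2]
ee_rot: [0.001, 0.027, 1.0, 0.001]
force: [1.9, 4.2, 1.8]
grip_width: 0.161
```

```bash
cat > s.py <<'E'
import numpy as np
from rig import sensors
from scipy.spatial.transform import Rotation as R
s=sensors.sense(); y=R.from_quat(s["ee_rot"],scalar_first=True).as_matrix()[:,1]
print(s["time_s"],s["eef_pos"],s["force"],s["wrist_torque"],s["grip_width"],np.degrees(np.arctan2(y[1],y[0])),s["joints"][5])
E
python3 s.py
```

```text
8.05 [556.67734797 269.83569954 123.23441961] [1.88674174 4.1746985  1.7708769 ] [ 0.87085297 -0.27597917  0.20070272] 0.16123140688290302 86.95946568553667 -1.2563600822773657
```

Emit:
play_rows --pt "0 0.01 -0.011 0 0 -0.7 -1" --pt "0 0 -0.011 0 0 -0.7 -1" --pt "0 0 -0.011 0 0 -0.7 -1" --pt "0 0 -0.011 0 0 -0.7 -1" --pt "0 0 -0.011 0 0 -0.7 -1" --pt "0 0 -0.011 0 0 -0.7 -1" --pt "0 0 -0.011 0 0 -0.7 -1" --pt "0 0 -0.011 0 0 -0.7 -1"

```text
time_s: 8.72
eef_pos: [557.5, 270.5, 119.9]
ee_rot: [0.002, 0.315, 0.949, 0.002]
force: [6.6, 6.4, -1.0]
grip_width: 0.164
```

```bash
python3 s.py
```

```text
8.7167 [557.46344076 270.54739387 119.85035314] [ 6.62770622  6.44151964 -0.96184344] [ 1.15347616 -0.97146808  0.27594194] 0.16374763663857117 53.33569300216753 -0.6688982443955824
```

Emit:
play_rows --pt "0 0 -0.009 0 0 -0.6 -1" --pt "0 0 -0.009 0 0 -0.6 -1" --pt "0 0 -0.009 0 0 -0.6 -1" --pt "0 0 -0.009 0 0 -0.6 -1" --pt "0 0 -0.005 0 0 -0.4 -1" --pt "0 0 0 0 0 -0.3 -1" --pt "0 0 0 0 0 0 -1" --pt "0 0 0 0 0 0 -1"

```text
time_s: 9.38
eef_pos: [558.0, 270.9, 118.0]
ee_rot: [0.002, 0.462, 0.887, 0.003]
force: [10.7, 8.1, -3.3]
grip_width: 0.156
```

```bash
python3 s.py
```

```text
9.3833 [557.96864404 270.8932281  117.98406753] [10.72341454  8.14281458 -3.25291771] [ 1.44769903 -1.43214052  0.23490309] 0.15603964788069027 34.92924101586445 -0.3476802140392008
```

Emit:
play_rows --pt "0.03 0.02 0 0 0 -0.25 -1" --pt "0 0 0 0 0 -0.25 -1" --pt "0 0 0 0 0 -0.25 -1" --pt "0 0 0 0 0 -0.25 -1" --pt "0 0 0 0 0 0 -1" --pt "0 0 0 0 0 0 -1"

```text
time_s: 9.88
eef_pos: [558.2, 270.8, 117.8]
ee_rot: [0.001, 0.508, 0.862, 0.001]
force: [4.1, 4.2, -0.4]
grip_width: 0.164
```

```bash
python3 s.py
```

```text
9.8833 [558.15027693 270.81961788 117.77776031] [ 4.07297152  4.1825703  -0.42176844] [ 0.36674791 -0.69724487  0.65365693] 0.16357517690343668 28.997014840386097 -0.24294407593226977
```

Emit:
play_rows --pt "0 0 0 0 0 -0.3 -1" --pt "0 0 0 0 0 -0.3 -1" --pt "0 0 0 0 0 -0.3 -1" --pt "0 0 0 0 0 0 -1" --pt "0 0 0 0 0 0 -1" --squeeze 60

```text
time_s: 10.3
eef_pos: [558.1, 270.9, 117.8]
ee_rot: [0.001, 0.546, 0.838, 0.001]
force: [4.0, 4.9, -0.2]
grip_width: 0.163
```

```bash
python3 s.py
```

```text
10.3 [558.12467331 270.88029398 117.83105694] [ 3.97754727  4.8560841  -0.17196911] [ 0.57968494 -0.67539518  2.83402653] 0.16312873419470705 23.8535337351421 -0.15229343313874846
```

A torque of 2.8 N m against at most 0.3 N m of friction means the handle is at the stop. I'll ease the twist, open and rise.

Emit:
play_rows --pt "0 0 0 0 0 0.3 -1" --pt "0 0 0 0 0 0.3 -1" --pt "0 0 0 0 0 0 1" --pt "0 0 0 0 0 0 1" --pt "0 0 0 0 0 0 1" --pt "0 0 0 0 0 0 1" --pt "0 0 0 0 0 0 1" --pt "0 0 0 0 0 0 1"

```text
time_s: 10.97
eef_pos: [557.2, 270.2, 117.4]
ee_rot: [-0.0, 0.522, 0.853, -0.0]
force: [-0.3, -0.4, 0.8]
grip_width: 0.986
```

Emit:
play_rows --pt "0 0 0 0 0 0 1" --pt "0 0 0.3 0 0 0 1" --pt "0 0 0.4 0 0 0 1" --pt "0 0 0.5 0 0 0 1" --pt "0 0 0.5 0 0 0 1" --pt "0 0 0.5 0 0 0 1" --pt "0 0 0.5 0 0 0 1" --pt "0 0 0.5 0 0 0 1"

```text
time_s: 11.63
eef_pos: [557.1, 270.2, 246.5]
ee_rot: [-0.0, 0.522, 0.853, -0.0]
force: [0.8, 0.4, 0.4]
grip_width: 1.001
```

Emit:
play_rows --pt "-0.4 -0.8 0 0 0 0 1" --pt "-0.4 -0.8 0 0 0 0 1" --pt "-0.4 -0.8 0 0 0 0 1" --pt "-0.4 -0.8 0 0 0 0 1" --pt "-0.4 -0.8 0 0 0 0 1" --pt "-0.4 -0.8 0 0 0 0 1" --pt "0 0 0 0 0 0 1" --pt "0 0 0 0 0 0 1"

```text
time_s: 12.3
eef_pos: [461.1, 77.3, 245.9]
ee_rot: [0.0, 0.523, 0.852, 0.0]
force: [-0.4, 1.6, -0.7]
grip_width: 1.001
```

```bash
python3 - <<'E'
from rig import capture
import cv2,pickle
for n in("scene","side"):
    c=capture(n); pickle.dump(c,open(n+'.pkl','wb'))
    if n=="scene": cv2.imwrite("pics/z.png",c["pixels"][:,:,::-1])
E
python3 m.py; python3 s.py
```

```text
scene -1 lid 7671 (array([ 516.8, -191.4]), array([210.8, 271.8]), 68.2, [[351.0, -239.0], [604.0, -340.0], [682.0, -144.0], [430.0, -43.0]])
  plane [-6.22789680e-03  1.71713844e-03  1.25037837e+02] tilt 0.00646028350186792
  bar 307 (array([ 594.4, -221.2]), array([82.2, 12.8]), 72.3, [[576.0, -258.0], [588.0, -262.0], [613.0, -184.0], [601.0, -180.0]]) top [161.32839873 173.76032323 176.6523192  178.10383068] 195 [ 594.81974613 -220.15164547  175.03477487] (array([ 594.1, -221.2]), array([81.9, 12.2]), 72.3, [[576.0, -258.0], [587.0, -262.0], [612.0, -184.0], [601.0, -180.0]]) -107.41209599944587
scene 1 lid 7372 (array([486.7, 227.5]), array([274.1, 212.7]), 29.9, [[315.0, 251.0], [421.0, 67.0], [658.0, 204.0], [552.0, 388.0]])
  plane [-5.90771853e-03 -2.00538031e-03  1.24414720e+02] tilt 0.006238805044098688
  bar 256 (array([559.8, 268.1]), array([13.2, 85.5]), 34.2, [[530.0, 300.0], [578.0, 229.0], [589.0, 236.0], [541.0, 307.0]]) top [162.25641949 173.86248539 176.43138018 177.78625442] 186 [560.82386767 267.45323652 174.52845486] (array([559.1, 269. ]), array([13. , 83.3]),
[... 760 characters left out ...]
, 29.5, [[312.0, 254.0], [417.0, 67.0], [662.0, 205.0], [556.0, 392.0]])
  plane [-3.06029163e-03  3.58928980e-04  1.23460018e+02] tilt 0.0030812683901488736
  bar 166 (array([556.2, 266.7]), array([13.9, 83.8]), 34.8, [[527.0, 297.0], [574.0, 228.0], [586.0, 236.0], [538.0, 305.0]]) top [158.45504203 169.88764537 176.17580589 177.39918875] 78 [557.87261091 264.80751382 174.29235798] (array([556.2, 266.7]), array([13.2, 83.8]), 34.4, [[527.0, 298.0], [574.0, 228.0], [585.0, 236.0], [538.0, 305.0]]) -56.0384586271312
12.4 [461.58634292  78.7100501  245.57687222] [ 0.87119176 -0.37125996  0.03065056] [-0.02930291 -0.07412403 -0.01803038] 1.003322096551128 27.124614391389393 -0.5557215285273853
```

View pics/z.png

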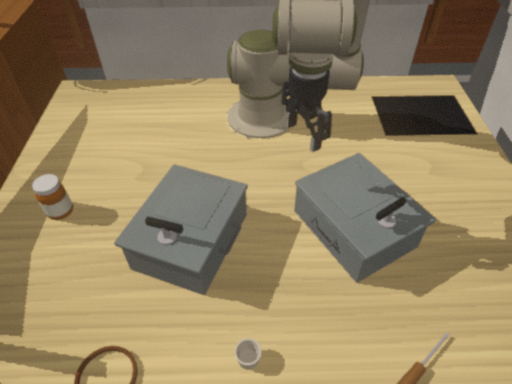

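The picture shows the y>0 box's bar now across the box at (391,209), its lid flat, and the gripper clear at (318,130). The bar is at -56.1° and the box axis at 29.8°, so the turn is 85.9° (1.50 rad).

```bash
python3 -c "
from rig import order; print(order.finish_job())"
```

```text
the job is handed in; nothing more can be done
None
```

I turned the T-handle of the unsealed box (the one on the robot's left, y>0) clockwise to its stop. I then let go, moved the gripper clear and handed the job in at about 12.4 s.

**Last checks:**
- **Handle:** the bar sits at 85.9° (1.50 rad) to the box. At the end of the turn the wrist torque rose to 2.8 N m, against at most 0.3 N m of handle friction, so it was at the stop.
- **Lid:** its tilt fell from 0.031–0.036 to 0.003–0.006, the same as the sealed box reads within measurement noise. The bar tops of both boxes are now at the same height, about 176 mm.
- **Other box:** its latch bar is where it was, at -107.1° before and -107.4° after, which is within noise.

**What disagreed:** the real fingertips are about 30 mm higher than the reported TCP, as the wrist camera and both fixed cameras showed. Because of this my first grasp closed just above the bar, with no force registered. I corrected the height and the second grasp held, reading 13.8 mm on the 14 mm bar.

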